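# Find and wedge the rocking foot of a nozzle head

## Task

The nozzle head of the bun former rocks on its bed plate. Press its corners down gently, one after another, to find the pair across which it rocks; slide the plastic wedge, thin end first along the plate, under the foot that stands clear, just until it is snug; then press down on that corner or the one across from it again to prove it firm. Do not shove or tip the head, leave the other parts where they lie, and let go at the end.

Things in the scene. Friction and masses are not known exactly. Their poses are not given: they have to be found in the camera images.
- head_centre (a point): nozzle head, about 2 kg, balanced about its middle: a square steel flange, 170 x 170 x 12 mm, on four foot pads, with a round barrel (76 mm wide, 91 mm high) and three black star knobs reaching 70 mm from the middle, 30 mm above the flange. This point: middle of the flange's top face, 28 mm above the bed plate; x, y parallel to the flange's edges, z up
- corner_1 (a point): top face of the flange above the middle of the foot pad at +x +y of the head, 62 mm from the middle along each; axes as head_centre. Each pad is 34 x 34 mm, 12 mm high, domed 0.8 mm underneath, its outer faces 6 mm in from the flange's edges; the flange's underside is 16 mm above the bed plate (give or take the slope, see corner_4)
- corner_2 (a point): the same at -x +y of the head. The pads are not in one plane (unseen): the head rests on two opposite feet and rocks across the other two (which pair varies), of which one touches the plate and one stands 2 to 3 mm clear of it
- corner_3 (a point): the same at -x -y of the head, across from corner_1. Pressing the corner that stands clear takes it down to the plate and the one across from it comes up by as much; the head then stays so until a corner is pressed again. The two feet it rests on do not give when pressed
- corner_4 (a point): the same at +x -y of the head, across from corner_2. The feet were set by hand: the flange itself slopes up to 0.04 rad against the plane of its feet, so how it leans does not tell where it rocks; its top face lies up to 6 mm higher or lower at a corner
- wedge_grip (a point): white plastic taper wedge, 80 mm long along its x, 28 mm wide along its y, 50 g, lying on the bed plate. This point: middle of its grip block (30 mm long, 28 mm wide, 30 mm high), 15 mm above its underside. x points to the thin end: the tip edge is 65 mm from this point along +x; z up
- wedge_tip (a point): middle of the wedge's thin edge, 1 mm above its underside; same axes. 2 mm thick here, thicker by 0.08 mm per mm over 50 mm, 6 mm in front of the grip block: under the pad that stands clear it goes in 15 to 30 mm. Pushing it with 3 to 8 N makes it snug, then it holds by friction; about 12 N begins to shove the head
- bed: flat aluminium bed plate, 400 x 680 mm, 12 mm thick, fixed to the bench; origin at the middle of its underside, its top face 12 mm higher; the head and the wedge stand on it
- plug: bystander: low white plug, 42 mm wide, 26 mm high, on the bed plate; origin under its middle
- collar: bystander: steel collar ring, 68 mm wide, 14 mm high, on the bed plate; origin under its middle
- loose_knob: bystander: black star knob lying head down with its stud up, 40 mm wide, 40 mm high, on the bed plate; origin under its middle
- spanner: bystander: open-ended spanner, 150 mm long, on the bed plate behind the head
- pad_block: bystander: white block, 50 x 70 mm, 55 mm high, on the bench; origin under its middle
- nozzle: bystander: steel nozzle, 52 mm wide, 66 mm high, on the bench; origin under its middle
- small_parts: bystander: steel small-parts tray, 130 x 180 mm, 45 mm high, on the bench; origin under its middle

How it is judged (in metres and radians):
On the way, in this order (a step that is already met when the one before it is completed fails the run):
1. a corner was pressed down with the fingers and the head rocked over (contact force between the fingers and head above 1 N and distance of any of corner_1, corner_2, corner_3, corner_4 from where it was at the start of the episode above 0.0009 m), for 0.05 s.
2. with the wedge snug under a foot, a corner was pressed again ((horizontal distance between wedge_tip and corner_1 below 0.015 m or horizontal distance between wedge_tip and corner_2 below 0.015 m or horizontal distance between wedge_tip and corner_3 below 0.015 m or horizontal distance between wedge_tip and corner_4 below 0.015 m) and z of wedge_tip in the frame of head_centre below -0.018 m and contact force between wedge and head above 0.3 N and contact force between the fingers and head above 2 N), for 0.1 s.
At the end, for the whole second after the job is handed in: the wedge lies flat on the bed plate with its tip within 15 mm of a foot's middle, under the head, and carries more than 0.3 N of the head; the head stands within 10 mm of where it began, at rest and let go ((horizontal distance between wedge_tip and corner_1 below 0.015 m or horizontal distance between wedge_tip and corner_2 below 0.015 m or horizontal distance between wedge_tip and corner_3 below 0.015 m or horizontal distance between wedge_tip and corner_4 below 0.015 m) and z of wedge_tip in the frame of head_centre below -0.018 m and contact force between wedge and head above 0.3 N and angle between wedge_tip's own z axis and vertical below 0.05 rad and distance of head_centre from where it was at the start of the episode below 0.01 m and linear speed of head below 0.01 m/s); the robot touches nothing.
It fails at once if the head is pressed or pushed with more than 35 N (contact force between the fingers and head above 35 N).
It fails at once if the head is shoved, tipped or lifted more than 10 mm (distance of any of corner_1, corner_2, corner_3, corner_4 from where it was at the start of the episode above 0.01 m).
It fails at once if another part is moved more than 25 mm (distance of any of plug, collar, loose_knob, spanner, pad_block, nozzle, small_parts from where it was at the start of the episode above 0.025 m).
It also fails if it takes over 72 s, if anything falls off the work surface, if the arm or the gripper's body presses on something with over 40 N, if the wrist force passes 120 N, or if a joint passes its speed limit or range.

## Robot

A 6-joint arm with a two-finger parallel gripper is mounted at the origin on the work surface. World frame = base frame: x ahead of the robot, y to its left, z up, the work surface at z = 0. Lengths are in m, angles in degrees, forces in N, time in s.
With the tool pointing down it reaches from about 0.325 to 0.85 m from the base axis. Payload 15.5 kg.
Tool frame: the origin (TCP) lies midway between the tips of the shut fingers; the grasp point (between the pads) lies 19 mm behind it; y points along the fingers, x is the direction in which the jaws open and shut, and the axes are right-handed (so a half turn about y gives the same grasp; the last joint's range is limited). The gripper opens to 91 mm and grips with 3 to 60 N. Pads are 32 mm wide; open, the fingers measure 118 mm over their backs; the gripper's body (76 mm by 178 mm) begins 60 mm behind the grasp point.
Start: joints at [-79.612, 28.281, 77.091, -0, 74.628, -5.472], TCP at [0.171, -0.601, 0.214] pointing down, gripper open.
Joint ranges: [-166.48, 166.48], [-47.26, 123.95], [12.59, 153.08], [-70.14, 250.14], [6.76, 159.57], [-176.63, 176.63]. Speed limits (degrees/s): [108.29, 108.29, 147.25, 172.46, 172.46, 172.46].

## Interface

Orientations are given as a 3x3 rotation matrix whose columns are the frame's x, y, z axes.
In Python, from bench import ctrl gives the robot as it stands. The module is installed in compiled form; this text tells all that it offers. Calls block until the motion is done:
- ctrl.goto(position, orientation): joint-space move of the TCP to a pose.
- ctrl.move_l(position, vel=0.15, ori=None, contact_N=None): straight line of the TCP; ori=None keeps the orientation; vel is the mean speed in m/s. With contact_N (N) it stops when the force on the tool has changed by that much, and returns True; else False.
- ctrl.movej(angles): joint-space move.
- ctrl.command_gripper(opening): opening from 0.0 (shut) to 1.0 (fully open); the grip force is fixed at half the most; returns when the fingers have stopped.
- ctrl.sleep(seconds).
- ctrl.ik(position, orientation): joint angles nearest the present ones, or None.
- ctrl.read_camera(name): name is "side" or "top" or "wrist"; returns the picture (384x512x3 uint8, blue, green, red); there is no depth.
- ctrl.camera_params(name): a dict with "fx", "fy", "cx", "cy" (pixels), "pose" (4x4, takes a point from camera to world coordinates); the wrist camera has in their place "T_tool_cam" (4x4, takes a point from camera to tool coordinates, whose origin is the TCP and whose axes are the tool frame's). Camera axes: x right, y up, looking along -z (the intrinsics and any distortion apply to the point x, -y, -z); pixel columns grow to the right and rows downward; lengths in m; the calibration is good to about 2 mm. A picture is of the moment at which its call begins: read the wrist's pose just before it. camera_params takes no time and is no camera call.
A pose or a line that the arm cannot do raises ctrl.MotionError and nothing moves.
- ctrl.sign_off(): hands the job in, once; it reports no verdict.
Readings, each from a call of its own:
- ctrl.current_t(): time.
- ctrl.current_q(): joint angles.
- ctrl.current_dq(): joint speeds.
- ctrl.current_effort(): joint torques, N m.
- ctrl.current_tool_pos(): TCP position.
- ctrl.current_eef_rot(): TCP orientation.
- ctrl.current_contact_force(): force on the tool from outside, world axes, zero at the start.
- ctrl.current_wrist_torque(): the same for the moment, N m.
- ctrl.current_grip_width(): opening from 0.0 (shut) to 1.0 (fully open).
Only numpy, scipy, OpenCV 4.12 (cv2) and the standard library are available. Lean on these libraries where they do the work, as an engineer would, in place of code of your own. Each camera call takes 0.05 s, during which the arm holds its last target.

## Working session

There is one attempt and no reset: what is moved stays moved. The work goes in short steps, each a Python script; the robot and the scene stay as the last script left them, time stands still between calls to the robot, and variables do not carry over. Pictures are saved under pics/ and viewed, and the job is handed in when it is done.

```bash
mkdir -p pics; python3 - <<'E'
from bench import ctrl
import cv2,numpy as np
np.set_printoptions(precision=4,suppress=True)
for n in ["side","top","wrist"]:
    cv2.imwrite(f"pics/a_{n}.png",ctrl.read_camera(n))
    p=ctrl.camera_params(n); print(n,p)
print(ctrl.current_t(),ctrl.current_tool_pos(),ctrl.current_eef_rot(),ctrl.current_contact_force())
E
```

```text
side {'fx': 410.1585358085192, 'fy': 410.1585358085192, 'cx': 252.42056453702463, 'cy': 191.84304774625528, 'pose': array([[-0.9962,  0.0455, -0.0748,  0.4875],
       [-0.0869, -0.6165,  0.7826,  1.0152],
       [-0.0105,  0.7861,  0.6181,  0.8735],
       [ 0.    ,  0.    ,  0.    ,  1.    ]])}
top {'fx': 385.1605275104886, 'fy': 385.1605275104886, 'cx': 259.0331771509546, 'cy': 190.43715745276762, 'pose': array([[ 0.0175,  0.9977, -0.0649,  0.4936],
       [-0.9998,  0.0173, -0.003 , -0.0187],
       [-0.0019,  0.0649,  0.9979,  1.2702],
       [ 0.    ,  0.    ,  0.    ,  1.    ]])}
wrist {'fx': 302.8927761877583, 'fy': 302.8927761877583, 'cx': 255.78238091672267, 'cy': 190.09913898706841, 'T_tool_cam': array([[ 1.    ,  0.0003,  0.0005,  0.0007],
       [ 0.0004,  0.2477, -0.9688, -0.1705],
       [-0.0004,  0.9688,  0.2477,  0.0705],
       [ 0.    ,  0.    ,  0.    ,  1.    ]])}
0.15 [ 0.1707 -0.6009  0.2135] [[ 0.2733 -0.0002  0.9619]
 [-0.9619  0.0009  0.2733]
 [-0.0009 -1.      0.0001]] [ 0.056   0.1637 -0.0457]
```

View pics/a_top.png

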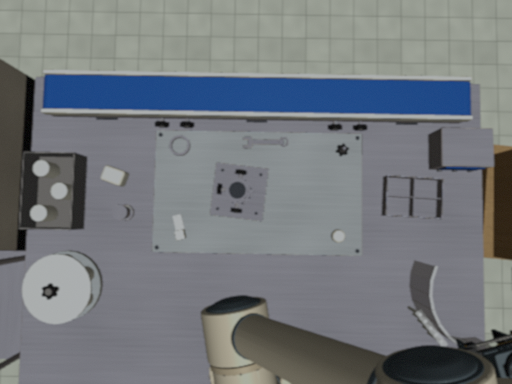

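View pics/a_side.png

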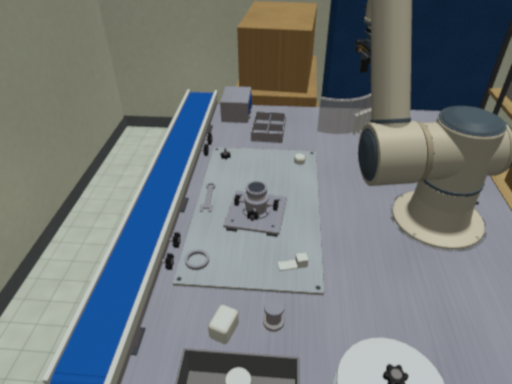

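View pics/a_wrist.png

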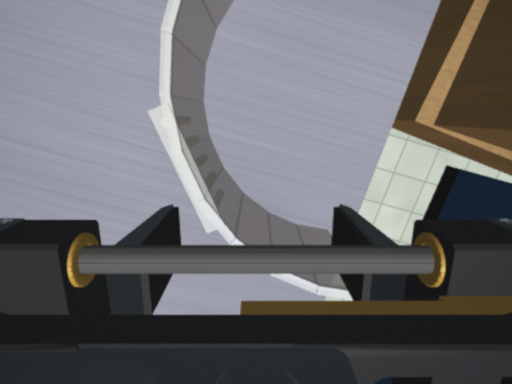

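Top view: the head is near (238,191), and the wedge has its block at (180,234) with the tip towards (177,214), which is +x. The side view agrees. Next I'll take close wrist views.

```bash
cat > h.py <<'E'
from bench import ctrl
import cv2,numpy as np
np.set_printoptions(precision=4,suppress=True)
def R(yaw):
    c,s=np.cos(yaw),np.sin(yaw)
    return np.array([[c,0,-s],[s,0,c],[0,-1,0.]])
def cast(p,pose,uv,z):
    d=np.array([(uv[0]-p['cx'])/p['fx'],-(uv[1]-p['cy'])/p['fy'],-1.])
    d=pose[:3,:3]@d; o=pose[:3,3]
    return o+d*(z-o[2])/d[2]
def tcp():
    T=np.eye(4);T[:3,:3]=ctrl.current_eef_rot();T[:3,3]=ctrl.current_tool_pos();return T
def shot(name):
    p=ctrl.camera_params("wrist");T=tcp()@p['T_tool_cam']
    im=ctrl.read_camera("wrist");cv2.imwrite(f"pics/{name}.png",im)
    np.save(f"pics/{name}.npy",T);return im,p,T
E
python3 - <<'E'
from h import *
p=ctrl.camera_params("top");P=p['pose']
for n,uv,z in [("c",(217,162),.04),("c",(268,169),.04),("c",(263,221),.04),("c",(210,213),.04),("blk",(180,234),.042),("tip",(177,214),.014),("plug",(338,236),.03),("collar",(180,146),.02),("knob",(342,150),.03),("span",(265,142),.02),("blk",(114,175),.05),("noz",(124,212),.05)]:
    print(n,cast(p,P,uv,z))
head=np.mean([cast(p,P,uv,.04) for uv in [(217,162),(268,169),(263,221),(210,213)]],0);print(head)
# camera above between head and wedge, image up = tool z = yaw+90deg
for yaw in np.deg2rad([-180,-135,-90,-45,0,45,90]):
    print(np.rad2deg(yaw),ctrl.ik(head+[0,0,.2],R(yaw)))
E
```

```text
c [0.663  0.1218 0.04  ]
c [ 0.6431 -0.0425  0.04  ]
c [ 0.4764 -0.0293  0.04  ]
c [0.4988 0.1401 0.04  ]
blk [0.4307 0.2334 0.042 ]
tip [0.4938 0.2509 0.014 ]
plug [ 0.4326 -0.2702  0.03  ]
collar [0.7164 0.2467 0.02  ]
knob [ 0.7106 -0.282   0.03  ]
span [ 0.7344 -0.0317  0.02  ]
blk [0.6142 0.4478 0.05  ]
noz [0.4972 0.4112 0.05  ]
[0.5703 0.0475 0.04  ]
-180.0 None
-135.0 [ -1.2126  22.6017  82.6559  -0.      74.7423 133.7874]
-90.0 [-1.2126 22.6017 82.6559 -0.     74.7423 88.7874]
-45.0 [-1.2126 22.6017 82.6559 -0.     74.7423 43.7874]
0.0 [-1.2126 22.6017 82.6559 -0.     74.7423 -1.2126]
45.0 [ -1.2126  22.6017  82.6559  -0.      74.7423 -46.2126]
90.0 [ -1.2126  22.6017  82.6559  -0.      74.7423 -91.2126]
```

```bash
python3 - <<'E'
from h import *
ctrl.goto([.465,.11,.28],R(-np.pi/2))
print(ctrl.current_t(),ctrl.current_tool_pos(),ctrl.current_dq())
im,p,T=shot("b1");print(T)
E
```

```text
2.875 [0.4652 0.1095 0.2799] [-0.0894  0.0172  0.0973 -0.035   0.1435  0.0768]
[[-0.0011  0.9688  0.2479  0.5359]
 [-1.     -0.0009 -0.0007  0.109 ]
 [-0.0005 -0.2479  0.9688  0.4505]
 [ 0.      0.      0.      1.    ]]
```

View pics/b1.png

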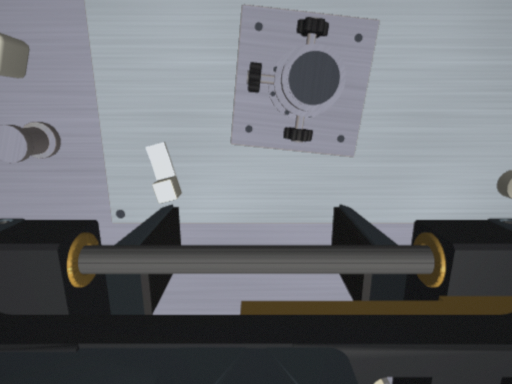

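The flange corners are at about (242,5), (378,18), (354,157) and (231,144). The wedge is white, with its tip edge near (147-163,146) and its block at (165,191). I'll refine these with masks.

```bash
python3 - <<'E'
from h import *
im=cv2.imread("pics/b1.png");T=np.load("pics/b1.npy");p=ctrl.camera_params("wrist")
g=cv2.cvtColor(im,6)
hsv=cv2.cvtColor(im,40)
for uv in [(300,140),(260,110),(350,60),(330,140),(200,100),(220,60),(160,160),(165,192),(400,100)]: print(uv,im[uv[1],uv[0]],hsv[uv[1],uv[0]])
w=((g>200)).astype(np.uint8);w[:,:120]=0;w[220:]=0;w[:,300:]=0
n,l,s,c=cv2.connectedComponentsWithStats(w)
print(s,c)
big=cv2.resize(im[130:215,110:260],None,fx=5,fy=5,interpolation=cv2.INTER_CUBIC);cv2.imwrite("pics/b1w.png",big)
big=cv2.resize(im[0:170,220:390],None,fx=3.5,fy=3.5,interpolation=cv2.INTER_CUBIC);cv2.imwrite("pics/b1h.png",big)
E
```

```text
(300, 140) [64 64 65] [ 0  4 65]
(260, 110) [160 146 145] [118  24 160]
(350, 60) [155 143 142] [118  21 155]
(330, 140) [158 145 144] [118  23 158]
(200, 100) [177 172 163] [101  20 177]
(220, 60) [179 172 164] [104  21 179]
(160, 160) [223 220 216] [103   8 223]
(165, 192) [223 220 216] [103   8 223]
(400, 100) [178 171 162] [103  23 178]
[[     0      0    512    384 195617]
 [   146    143     28     36    629]
 [   153    180     23     23    362]] [[255.9774 191.6002]
 [159.6153 160.5437]
 [164.1464 191.1547]]
```

View pics/b1w.png

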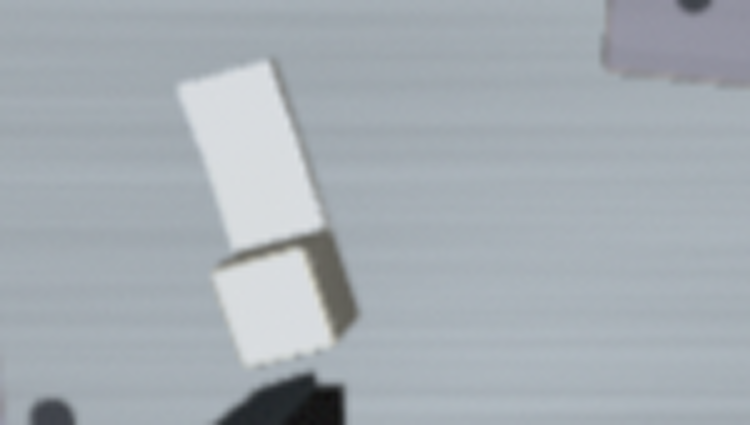

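View pics/b1h.png

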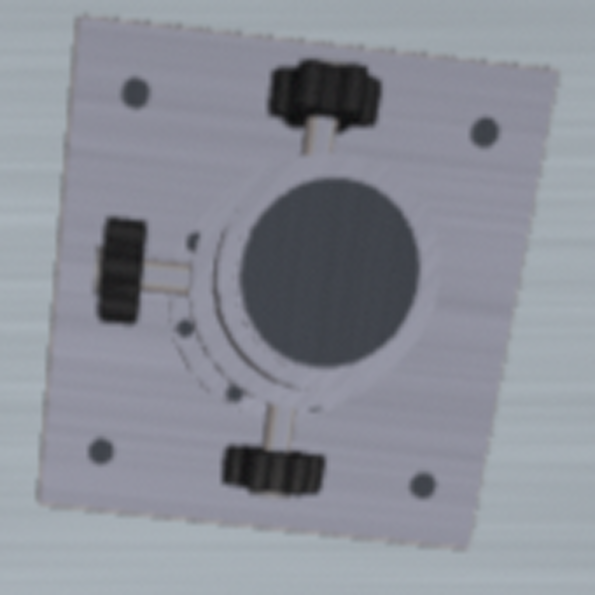

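```bash
python3 - <<'E'
from h import *
T=np.load("pics/b1.npy");p=ctrl.camera_params("wrist")
f=lambda U,V,s,o:((U+.5)/s-.5+o[0],(V+.5)/s-.5+o[1])
C=np.array([cast(p,T,f(*q,3.5,(220,0)),.040) for q in [(80,15),(557,70),(467,549),(38,503)]])
print(C,C.mean(0),[np.linalg.norm(C[i]-C[i-1]) for i in range(4)])
for i in range(4):
    d=C[(i+1)%4]-C[i];print(np.degrees(np.arctan2(d[1],d[0])))
S=[cast(p,T,f(*q,3.5,(220,0)),.040) for q in [(135,93),(484,132),(423,485),(100,451)]]
print("screws",np.array(S),np.mean(S,0),np.linalg.norm(S[0]-S[1]))
t=np.array([cast(p,T,f(*q,5,(110,130)),.014) for q in [(177,85),(271,59)]])
b=np.array([cast(p,T,f(*q,5,(110,130)),.042) for q in [(212,270),(303,246),(335,345),(243,367)]])
print("tip",t,t.mean(0));print("blk",b,b.mean(0))
d=t.mean(0)-b.mean(0);print(np.linalg.norm(d[:2]),np.degrees(np.arctan2(d[1],d[0])))
E
```

```text
[[ 0.6631  0.1251  0.04  ]
 [ 0.6458 -0.0413  0.04  ]
 [ 0.4779 -0.0231  0.04  ]
 [ 0.4958  0.1432  0.04  ]] [0.5706 0.051  0.04  ] [np.float64(0.16831428526164938), np.float64(0.16730948887814812), np.float64(0.16890314902356668), np.float64(0.16727943296111064)]
-95.94962581756495
173.79889812634522
83.84872283961947
-6.19139760305819
screws [[ 0.6387  0.106   0.04  ]
 [ 0.626  -0.0175  0.04  ]
 [ 0.5025 -0.0043  0.04  ]
 [ 0.5154  0.1192  0.04  ]] [0.5706 0.0509 0.04  ] 0.12417916368565199
tip [[0.4888 0.2682 0.014 ]
 [0.4961 0.2406 0.014 ]] [0.4924 0.2544 0.014 ]
blk [[0.4408 0.253  0.042 ]
 [0.4475 0.2273 0.042 ]
 [0.4191 0.2203 0.042 ]
 [0.4127 0.2466 0.042 ]] [0.43   0.2368 0.042 ]
0.06483730261605831 15.764175503362427
```

```bash
cat >> h.py <<'E'
H=np.array([.5706,.0509]);YH=np.deg2rad(-6.1)
def corner(sx,sy,extra=0):
    c,s=np.cos(YH),np.sin(YH);a=62+extra/np.sqrt(2);v=np.array([sx,sy])*a/1000
    return H+np.array([c*v[0]-s*v[1],s*v[0]+c*v[1]])
def press(sx,sy,zs=.052,Fmax=6,fly=.16):
    yaw=np.deg2rad(-51.1) if sx*sy>0 else np.deg2rad(38.9)
    xy=corner(sx,sy,3)
    t=tcp()[:3,3]
    if t[2]<fly-.005: ctrl.move_l([t[0],t[1],fly],vel=.2)
    ctrl.goto([*xy,fly],R(yaw))
    ctrl.move_l([*xy,zs],vel=.15)
    f0=ctrl.current_contact_force()
    hit=ctrl.move_l([*xy,zs-.022],vel=.015,contact_N=1.0)
    log=[]
    z=ctrl.current_tool_pos()[2]
    for i in range(16):
        p=ctrl.current_tool_pos();f=ctrl.current_contact_force()-f0
        log.append((round(p[2]*1000,2),round(f[2],2)))
        if f[2]>Fmax: break
        z-=.0004
        ctrl.move_l([*xy,z],vel=.01)
    print((sx,sy),hit,log,ctrl.current_t())
    ctrl.move_l([*xy,zs+.01],vel=.1)
E
python3 - <<'E'
from h import *
ctrl.command_gripper(0.0);print(ctrl.current_t())
press(1,1)
E
```

```text
4.2917
(1, 1) True [(np.float64(40.58), np.float64(6.47))] 6.85
```

```bash
python3 - <<'E'
from h import *
press(-1,-1,zs=.05)
E
```

```text
(-1, -1) True [(np.float64(39.36), np.float64(8.0))] 10.3083
```

```bash
cat >> h.py <<'E'
def trace(sx,sy,z0,z1,step=.0005,Fmax=5,fly=.145):
    yaw=np.deg2rad(-51.1) if sx*sy>0 else np.deg2rad(38.9)
    xy=corner(sx,sy,3)
    t=tcp()[:3,3]
    if t[2]<fly-.005: ctrl.move_l([t[0],t[1],fly],vel=.25)
    ctrl.goto([*xy,fly],R(yaw))
    ctrl.move_l([*xy,z0],vel=.15)
    f0=ctrl.current_contact_force();log=[];z=z0
    while z>z1:
        z-=step
        ctrl.move_l([*xy,z],vel=.02)
        p=ctrl.current_tool_pos();f=ctrl.current_contact_force()-f0
        log.append((float(round(p[2]*1000,1)),float(round(f[2],1))))
        if f[2]>Fmax: break
    print((sx,sy),log,ctrl.current_t())
    ctrl.move_l([*xy,z+.012],vel=.1)
E
python3 - <<'E'
from h import *
trace(1,1,.0445,.0385)
E
```

```text
(1, 1) [(44.8, -1.4), (43.6, -1.5), (42.9, -0.8), (42.4, -1.4), (42.0, -0.9), (41.5, -0.4), (41.0, 0.1), (40.7, 3.3), (40.4, 6.9)] 14.975
```

```bash
python3 - <<'E'
from h import *
press(1,-1,zs=.05,fly=.145)
press(-1,1,zs=.05,fly=.145)
E
```

```text
(1, -1) True [(np.float64(39.69), np.float64(3.29)), (np.float64(39.51), np.float64(6.42))] 19.3083
(-1, 1) True [(np.float64(39.75), np.float64(-0.6)), (np.float64(39.26), np.float64(0.85)), (np.float64(38.95), np.float64(-0.63)), (np.float64(38.64), np.float64(2.26)), (np.float64(38.33), np.float64(6.66))] 23.5667
```

Pressing (+x,+y) and (-x,-y) met firm contact. Corner (-x,+y) gave way at low force and then went firm, so the rocking pair is (+x,-y)/(-x,+y). I'll press (+x,-y) again to confirm it. That also lifts the (-x,+y) foot, which is the one nearer the wedge.

```bash
python3 - <<'E'
from h import *
press(1,-1,zs=.048,fly=.145)
t=tcp()[:3,3]; ctrl.move_l([t[0],t[1],.145],vel=.25)
# go to above wedge, opening
g=np.array([.430,.2368]); yaw=np.deg2rad(15.6+90)
ctrl.goto([*g,.12],R(yaw))
ctrl.command_gripper(.75)
print(ctrl.current_t())
im,p,T=shot("c1")
cv2.imwrite("pics/c1s.png",ctrl.read_camera("side"))
E
```

```text
(1, -1) True [(np.float64(39.51), np.float64(8.1))] 26.7917
29.9667
```

View pics/c1.png

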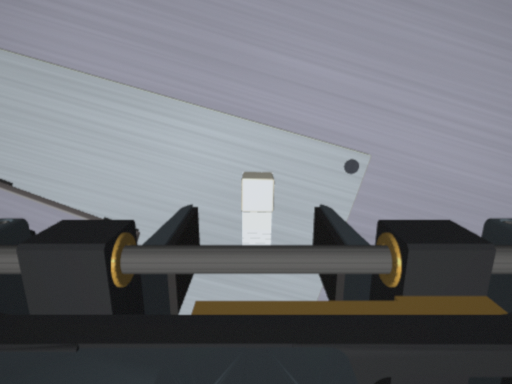

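The wedge lies centred and square between the open fingers, with its block at (258,195). I'll grasp it and carry it low to the start of the insertion.

```bash
python3 - <<'E'
from h import *
g=np.array([.430,.2368]); yaw=np.deg2rad(105.6)
ctrl.move_l([*g,.017],vel=.15)
ctrl.command_gripper(0.0)
print(ctrl.current_t(),ctrl.current_grip_width()*91,ctrl.current_tool_pos())
ctrl.move_l([*g,.021],vel=.05)
c,s=np.cos(YH),np.sin(YH)
pre=H+np.array([c*-.160-s*.062,s*-.160+c*.062]);print(pre)
ctrl.move_l([*pre,.021],vel=.08,ori=R(YH+np.pi/2))
h=ctrl.move_l([*pre,.0165],vel=.01,contact_N=2)
print(h,ctrl.current_t(),ctrl.current_tool_pos(),ctrl.current_contact_force())
im,p,T=shot("d1");cv2.imwrite("pics/d1s.png",ctrl.read_camera("side"))
sd=cv2.imread("pics/d1s.png");cv2.imwrite("pics/d1sc.png",cv2.resize(sd[160:300,190:340],None,fx=4,fy=4,interpolation=2))
E
```

```text
31.6 27.661823073466923 [0.43   0.2368 0.0171]
[0.4181 0.1296]
True 33.7667 [0.4181 0.1297 0.0171] [-1.4615  0.3621  7.5688]
```

View pics/d1sc.png

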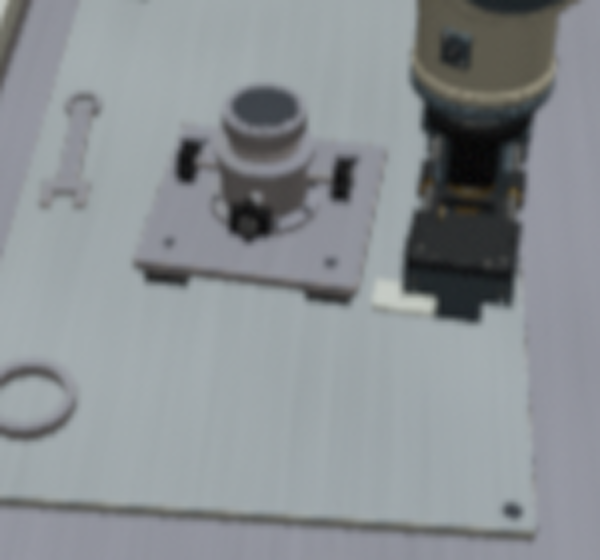

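The wedge sits in line with the (-x,+y) foot, with its tip in crop at (375,298) and the pad at (330,295). I'll push it in slowly.

```bash
cat >> h.py <<'E'
def along(a,lat=.062):
    c,s=np.cos(YH),np.sin(YH); return H+np.array([c*a-s*lat,s*a+c*lat])
def local(p):
    d=np.array(p)[:2]-H;c,s=np.cos(YH),np.sin(YH);return np.array([c*d[0]+s*d[1],-s*d[0]+c*d[1]])
E
python3 - <<'E'
from h import *
t=ctrl.current_tool_pos()
ctrl.move_l([t[0],t[1],.0171+.0002],vel=.01)
print(ctrl.current_contact_force())
z=ctrl.current_tool_pos()[2]
ctrl.move_l([*along(-.147),.0172],vel=.03)
ctrl.sleep(.1);print(ctrl.current_contact_force(),ctrl.current_tool_pos())
h=ctrl.move_l([*along(-.108),.0172],vel=.01,contact_N=4)
print(h,ctrl.current_t(),local(ctrl.current_tool_pos()),ctrl.current_contact_force())
ctrl.sleep(.2);print(ctrl.current_tool_pos(),ctrl.current_contact_force())
E
```

```text
[-0.1544  0.4532  0.2621]
[-0.1069 -0.3679 -1.2319] [0.4308 0.1281 0.0172]
True 36.925 [-0.1263  0.0619] [ 0.835  -0.1579  6.384 ]
[0.4516 0.1259 0.017 ] [ 1.6788 -0.1744  5.9941]
```

```bash
python3 - <<'E'
from h import *
c,s=np.cos(YH),np.sin(YH);ax=np.array([c,s])
t=ctrl.current_tool_pos(); z=t[2]
for i in range(3):
    f=ctrl.current_contact_force()
    if f[2]<1.5: break
    z+=.0001; ctrl.move_l([*along(-.1263),z],vel=.01); ctrl.sleep(.05)
print(z,ctrl.current_contact_force(),ctrl.current_tool_pos())
a=-.1263
while a<-.110:
    a+=.001
    ctrl.move_l([*along(a),z],vel=.012)
    f=ctrl.current_contact_force();t=ctrl.current_tool_pos();fa=-f[:2]@ax
    print(round(a*1000,1),local(t)*1000,t[2]*1000,"push",round(fa,2),"fz",round(f[2],2))
    if fa>4.5: break
    if f[2]>3.5: z+=.0001
    if f[2]<-2.5: z-=.0001
print(ctrl.current_t())
E
```

```text
0.017247486794977996 [ 0.3221 -1.2163  0.2714] [0.4516 0.126  0.0172]
-125.3 [-125.9978   61.9081] 17.20193260961012 push 4.71 fz 4.82
37.975
```

```bash
python3 - <<'E'
from h import *
c,s=np.cos(YH),np.sin(YH);ax=np.array([c,s])
ctrl.sleep(.15)
z=ctrl.current_tool_pos()[2]
f=ctrl.current_contact_force();print(-f[:2]@ax,f,local(ctrl.current_tool_pos())*1000)
a=-.1253
for i in range(5):
    a+=.0005
    ctrl.move_l([*along(a),.01725],vel=.012);ctrl.sleep(.06)
    f=ctrl.current_contact_force();t=ctrl.current_tool_pos();fa=-f[:2]@ax
    print(round(a*1000,1),local(t)*1000,t[2]*1000,"push",round(fa,2),"f",f)
    if fa>5: break
print(ctrl.current_t())
cv2.imwrite("pics/e1s.png",ctrl.read_camera("side"))
sd=cv2.imread("pics/e1s.png");cv2.imwrite("pics/e1sc.png",cv2.resize(sd[170:290,200:340],None,fx=5,fy=5,interpolation=2))
E
```

```text
5.917863145864658 [-5.9453  0.0585  4.5591] [-126.0276   61.8963]
-124.8 [-125.763    61.9002] 17.188046279667326 push 6.49 f [-6.3243  1.9187  6.0153]
38.4333
```

View pics/e1sc.png

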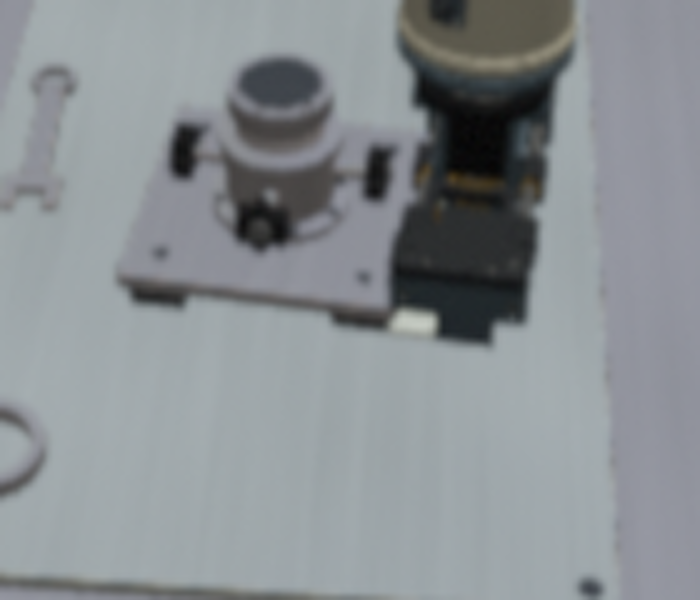

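The wedge is about 18 mm under the foot and holds a steady 6.5 N push, so it is snug. Next I'll release it, back off and prove the corner.

```bash
python3 - <<'E'
from h import *
ctrl.command_gripper(.5)
t=ctrl.current_tool_pos()
ctrl.move_l([t[0],t[1],.15],vel=.2)
ctrl.command_gripper(0.0)
print(ctrl.current_t())
xy=corner(-1,1,0);yaw=np.deg2rad(38.9)
ctrl.goto([*xy,.12],R(yaw))
ctrl.move_l([*xy,.050],vel=.15)
ctrl.sleep(.15);f0=ctrl.current_contact_force()
h=ctrl.move_l([*xy,.035],vel=.01,contact_N=2)
z=ctrl.current_tool_pos()[2]
for i in range(8):
    ctrl.sleep(.1)
    f=ctrl.current_contact_force()-f0;print(ctrl.current_tool_pos()[2]*1000,f)
    if f[2]>6:break
    z-=.0002;ctrl.move_l([*xy,z],vel=.01)
ctrl.sleep(.25);print(ctrl.current_contact_force()-f0,ctrl.current_tool_pos(),ctrl.current_t())
ctrl.move_l([*xy,.06],vel=.08)
ctrl.sleep(.1)
E
```

```text
40.5833
40.747284936599335 [0.7778 0.5438 6.1327]
[-0.0134 -0.155   5.4102] [0.5155 0.1191 0.0408] 43.4083
```

The corner now stands firm at 40.7 mm under 5-6 N, where before it sank to 38.3 mm. I'll back off and check.

```bash
python3 - <<'E'
from h import *
t=ctrl.current_tool_pos();ctrl.move_l([t[0],t[1],.15],vel=.25)
ctrl.goto([.44,.10,.25],R(-np.pi/2))
ctrl.sleep(.3)
im,p,T=shot("f1");cv2.imwrite("pics/f1s.png",ctrl.read_camera("side"))
print(ctrl.current_t(),ctrl.current_contact_force())
cv2.imwrite("pics/f1c.png",cv2.resize(im[0:210,150:420],None,fx=2.8,fy=2.8,interpolation=2))
sd=cv2.imread("pics/f1s.png");cv2.imwrite("pics/f1sc.png",cv2.resize(sd[170:290,200:340],None,fx=5,fy=5,interpolation=2))
E
```

```text
46.8083 [0.2594 0.4573 0.366 ]
```

View pics/f1c.png

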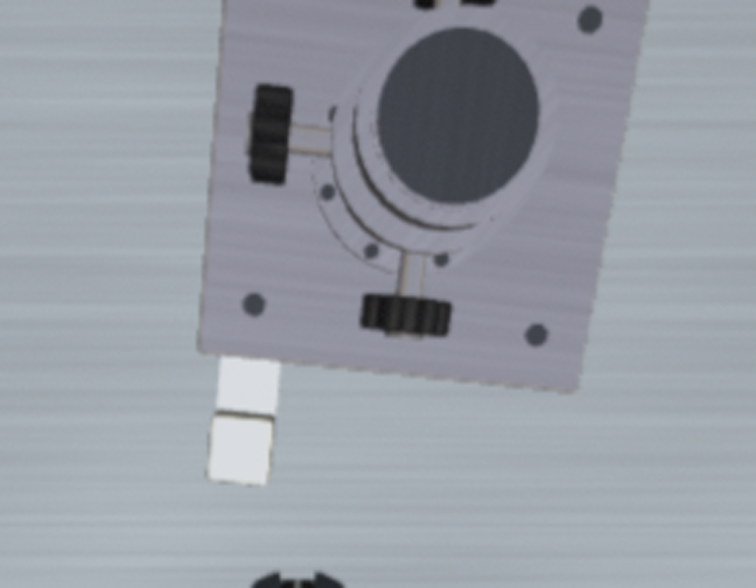

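View pics/f1sc.png

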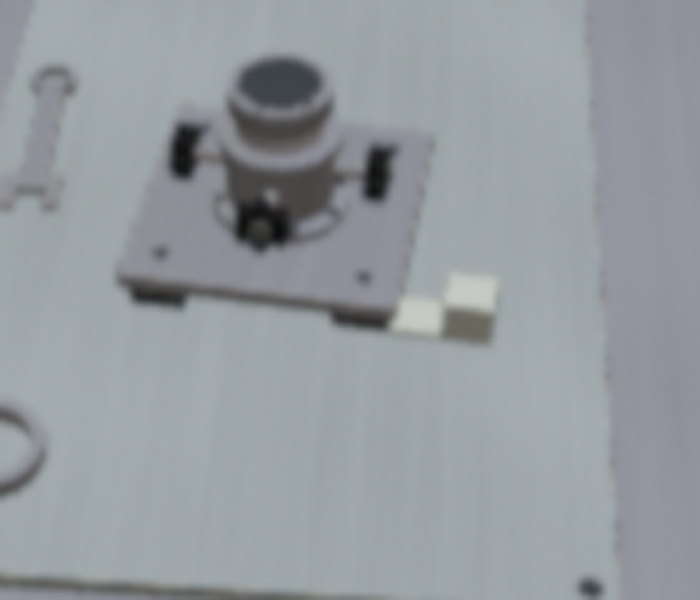

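The wedge lies flat under the (-x,+y) foot, with its block at crop (240,450). The flange screws are at crop (254,304), (536,335) and (590,19). I'll check positions, then hand in.

```bash
python3 - <<'E'
from h import *
T=np.load("pics/f1.npy");p=ctrl.camera_params("wrist")
f=lambda U,V,s,o:((U+.5)/s-.5+o[0],(V+.5)/s-.5+o[1])
for q,c in [((254,304),(-1,1)),((536,335),(-1,-1)),((590,19),(1,-1))]:
    print((cast(p,T,f(*q,2.8,(150,0)),.04)[:2]-corner(*c))*1000)
b=np.mean([cast(p,T,f(*q,2.8,(150,0)),.042)[:2] for q in [(212,415),(273,419),(267,486),(207,480)]],0)
tip=b+.065*np.array([np.cos(YH),np.sin(YH)]);print("tip-corner mm",(tip-corner(-1,1))*1000)
ctrl.sign_off()
E
```

```text
[ 0.2219 -0.7553]
[ 0.2863 -0.4957]
[ 0.348  -0.3805]
tip-corner mm [ 1.3376 -0.5366]
the job is handed in; nothing more can be done
```

The head no longer rocks: I slid the wedge under the (-x,+y) foot until it was snug, and that corner now stands firm. I let go, backed off and signed off soon after 47 s of the 72 s allowed. Sign-off gives no verdict.

- **Finding the rocking pair:** I pressed all four corners. (-x,+y) gave way at about 1 N and then sank to 38.3 mm before going firm, so the pair is (+x,-y)/(-x,+y). I pressed (+x,-y) again to lift the (-x,+y) foot, which was the one nearer the wedge.
- **Wedging:** I slid the wedge in along the plate from the -x side. It went about 18 mm under the pad and held a final push of about 6.5 N, of which I guess 1–2 N was friction on the plate.
- **Proof press:** after letting go of the wedge I pressed (-x,+y) with 5–6 N. It held at about 40.8 mm.
- **Last pictures:** the three screws I measured lie within 1 mm of where they began, by the camera. The wedge lies flat, with its tip about 1.5 mm from the middle of the foot. The other parts in view had not visibly moved.

**Checks that were weaker:**
- The second press on (+x,-y) showed no clear give of its own. That this foot pair rocks rests on the (-x,+y) presses and the wedge depth.
- The first push stopped early because the tool was pressing down on the plate, so I corrected the height and went on.
- I did not press (+x,-y) again after wedging.

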